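# Gauge a humidity canister: park the lock pin, dip the gauge rod, present its tip

## Robot

A 6-joint arm with a two-finger parallel gripper is mounted at the origin on the work surface; the furniture and walls round the work are solid. World frame = base frame: x ahead of the robot, y to its left, z up, the work surface at z = 0. Lengths are in m, angles in rad, forces in N, time in s.
With the tool pointing down it reaches from about 0.325 to 0.9 m from the base axis. Payload 3.5 kg.
Tool frame: the origin (TCP) lies on the centre line of the jaws, within the pads' length; the fingertips stand 25 mm ahead of it and the grasp point (between the pads) lies 6 mm ahead of it; z points along the fingers, y is the line along which they close (so a half turn about z gives the same grasp; the last joint's range is limited). The gripper opens to 85 mm and grips with 20 to 120 N. Pads are 22 mm wide; open, the fingers measure 114 mm over their backs; the gripper's body (76 mm by 85 mm) begins 54 mm behind the grasp point. The pads swing forward as they close: fully open they stand 13 mm farther back than shut.
Start: joints at [-1.252, 0.276, -0.026, 1.268, 0, 1.467], TCP at [0.256, -0.57, 0.256] pointing down, gripper open.
Joint ranges: [-3.12, 3.12], [-0.85, 1.88], [-1.08, 1.24], [-1.95, 2.15], [-1.57, 1.53], [-3.14, 3.14]. Speed limits (rad/s): [2.57, 2.57, 3.14, 3.14, 3.14, 3.14].

## Interface

Orientations are given as [roll, pitch, yaw] about the fixed x, y, z axes, in that order (R = Rz(yaw) Ry(pitch) Rx(roll)).
In Python, from bench import read_state, snapshot, finish_job gives the robot as it stands.
- The arm moves only by the tool send_rows, never from a script. Its argument "increments" is a list of rows, each a list of 6 numbers: the shift along the tool's x, y, z in cm, then the turn, a rotation vector about the tool's x, y, z in degrees. A call has exactly 5 rows; each row is the pose to reach, as a shift and turn from the pose commanded when the call began, along the tool's axes at that moment; what a row does not reach only later rows make up. A row lasts 1/12 s, in which the tool goes at most 41.7 mm and 7.16 degrees, less where a joint would pass 70% of its speed; a pose out of reach is approached as far as the arm can. A call with a gripper value outside its range is refused whole. "gripper" is the gripper's target within -1 to 1 (fully open at 1, half-way at 0, shut at -1), set as the call begins (left out, the last holds). The fingers move at their own pace and stop on an object; "force" is the grip in N (left out, the last holds). Time passes only in rows, so rows that repeat a pose let the fingers close, or fill a call up. It gives the time, the measured TCP pose, the force, the opening and the grip force at its end, in the units of the state.
- read_state(): the state, without advancing time (a new reading comes with each control period).
- snapshot(name): name is "scene" or "top" or "wrist"; returns a dict with "frame" (384x512x3 uint8, red, green, blue), "fx", "fy", "cx", "cy" (pixels), "distortion" ([k1, k2, p1, p2, k3] as OpenCV has them; the pictures are not rectified), "R" (3x3) and "t" (3): a world point X has camera coordinates R X + t; the wrist camera has in their place "mount" (4x4, takes a point from camera to tool coordinates, whose origin is the TCP and whose axes are the flange's). Camera axes: x right, y down, z forward; pixel columns grow to the right and rows downward; lengths in m; the calibration is good to about 2 mm. A picture is of the moment at which its call begins: read the wrist's pose just before it. There is no depth.
- finish_job(): hands the job in; it is judged then, once.
The state is a dict: "time_s": time; "qpos": joint angles; "qvel": joint speeds; "joint_efforts": joint torques, N m; "tcp_pos": TCP position; "orientation": TCP orientation; "wrist_force": force on the tool from outside, world axes, zero at the start; "torque": the same for the moment, N m; "opening": finger opening in m; "grasp_force": force on a finger pad.
Only numpy, scipy, OpenCV 4.12 (cv2) and the standard library are available. Lean on these libraries where they do the work, as an engineer would, in place of code of your own. Each camera call takes 0.05 s, during which the arm holds its last target. There are 200 camera calls.

## Task

Draw the red lock pin out of the canister's boss, park it upright in the open notch at the canister's side and let go of it; then take the yellow-handled gauge rod from its rest and push it into the inclined guide tube until its collar stops on the mouth. Draw it out again and present it for reading: finish still holding the rod still and level in the gripper, clear of everything, with its blue tip about 10 cm above the middle of the white reading tile. Do not shift the jars, bottle, dish and weight standing round about.

Things in the scene. Friction and masses are not known exactly. Their poses are not given: they have to be found in the camera images.
- canister: grey sealed humidity canister, fixed: a flat box 170 (x) x 134 (y) x 38 mm. Origin on the table under its pin boss; z up; x runs horizontally toward the side on which the tube's mouth opens (roughly away from the robot), y toward the parking notch. On its top, in these axes: the pin boss, top face at (0, 0, 107 mm) and 27 mm wide in y, and the parking notch
- notch_seat (a point): centre of the parking notch, at its top face, canister (0, 60, 100 mm), axes as the canister. The notch is a slot 14 mm wide in x, 12 mm deep in z and open below, cut in a horizontal aluminium plate (40 mm in x, from y 34 to 80 mm), closed at y 52 mm and open toward +y. The pin's flange rests on the plate, its shank hangs in the slot
- guide_tube: inclined square steel tube on the canister, 27 mm square outside with a square bore 15 x 15 mm, with a brass flange 35 mm square round its mouth. Origin: centre of the mouth, canister (50, 0, 115 mm). x points out of the bore along its axis, 35 degrees above level; y is level, same as the canister's y. The bore is 115 mm deep; the lock pin crosses it 61 mm in from the mouth and blocks it
- pin_grip (a point): centre of the red upright knob of the lock pin (knob 16 mm across, 44 mm tall). z is the pin's axis, up. Below it: a brass flange 24 mm across, 4 mm thick, its underside 26 mm below this point, and a steel shank 9 mm across that reaches 60 mm below this point. At first the pin stands in the canister's boss, flange resting on the boss's top; it lifts straight up, with 2 to 3 mm of play all round
- rod_grip (a point): middle of the yellow square handle of the gauge rod (handle 16 x 16 mm, 95 mm long along x, from x -45 to +50 mm). x is the rod's axis; the tip lies toward -x. At first the rod lies level in its rest with this point 60 mm above the table, 50 mm clear below it. Rod 50 to 100 g
- rod_collar (a point): centre of the brass collar's face toward the tip, 53 mm from rod_grip along the rod's -x; collar 28 mm across, 8 mm thick
- rod_tip (a point): very end of the gauge rod, pointed blue tip, 100 mm beyond the collar's face and 153 mm from rod_grip; the shank is 8 mm across, the last 5 mm taper to 3 mm
- rest: wooden rest for the rod, fixed, 185 x 50 mm with two low cradle posts up to 67 mm high. Origin on the table under the post near the tip; x along the rod from tip to handle; rod_grip lies at x 110 mm at first; the handle's post spans x 147 to 157 mm. The rod lifts straight up out of it
- tile_top (a point): centre of the top face of the white reading tile, fixed, 100 x 100 x 6 mm with a grey ring 52 mm across and four colour patches
- varnish_jar: bystander, loose: amber varnish jar with a black cap, 54 mm across, 64 high; origin at the centre of its underside
- pigment_jar_1: bystander, loose: orange-brown pigment jar with a black cap, 41 mm across, 52 high; origin at the centre of its underside
- palette_dish: bystander, loose: round white porcelain dish, 68 mm across, 15 high; origin at the centre of its underside
- bottle_propanol: bystander, loose: brown solvent bottle with a black cap, 62 mm across, 135 high; origin at the centre of its underside
- weight_2: bystander, loose: dark green block weight with a brass knob, 30 x 50 x 47 mm; origin at the centre of its underside

How it is judged:
On the way, in this order (a step that is already met when the one before it is completed fails the run):
1. the lock pin is parked upright in the notch and let go (x of pin_grip in the frame of canister between -0.008 and 0.008 m and y of pin_grip in the frame of canister between 0.052 and 0.075 m and z of pin_grip in the frame of canister between 0.119 and 0.132 m and angle between pin_grip's own z axis and vertical below 0.2 rad and contact force between the fingers and pin below 0.1 N), for 0.2 s.
2. the rod is in the guide tube with its collar on the mouth (distance between rod_collar and guide_tube below 0.008 m and angle between the x axis of rod_grip and the x axis of guide_tube, either way round below 0.15 rad), for 0.2 s.
At the end, for the whole second after the job is handed in: Pin let go, seated upright (0.2 rad) in the notch, within 8 mm of its centre line; gripper holds the rod still (30 mm/s), touching neither canister nor rest, level within 0.17 rad, its tip within 35 mm of the tile's centre seen from above and 60 to 170 mm above the table (all of step 1 and angle between rod_grip's own x axis and vertical between 1.4 and 1.742 rad and horizontal distance between rod_tip and tile_top below 0.035 m and height (world z) of rod_tip between 0.06 and 0.17 m and contact force between the fingers and rod above 0.5 N and contact force between rod and canister below 0.1 N and contact force between rod and rest below 0.1 N and linear speed of rod below 0.03 m/s); the arm keeps its last pose, push and grip.
It fails at once if a bystander is shifted by more than 30 mm (distance of any of varnish_jar, pigment_jar_1, palette_dish, bottle_propanol, weight_2 from where it was at the start of the episode above 0.03 m).
It also fails if it takes over 58 s, if anything falls off the work surface, if the arm or the gripper's body presses on something with over 40 N, if the wrist force passes 120 N, or if a joint passes its speed limit or range.

## Working session

There is one attempt and no reset: what is moved stays moved. The work goes in short steps, Python scripts to look and compute and a tool call to move; the robot and the scene stay as the last step left them, time stands still between calls to the robot, and variables do not carry over. Pictures are saved under pics/ and viewed, at most 10 in all, crops included, and the job is handed in when it is done.

Besides the shell and the picture viewer there is one more tool, called after "Request:" by a JSON object that holds its "op" and its "data". send_rows: Moves the arm, as the interface text tells. Its arguments: {"type":"object","properties":{"increments":{"type":"array"},"gripper":{"type":"number"},"force":{"type":"number"}},"required":["increments"]}

```bash
ls; mkdir -p pics; python3 - <<'E'
from bench import *
import cv2,numpy as np,json
print(read_state())
for n in ["scene","top"]:
    s=snapshot(n); cv2.imwrite(f"pics/{n}0.png",cv2.resize(s["frame"][:,:,::-1],(800,600),interpolation=cv2.INTER_CUBIC))
    print(n,{k:(np.round(v,4).tolist()) for k,v in s.items() if k!="frame"})
    np.save(f"{n}0.npy",s,allow_pickle=True)
s=snapshot("wrist");print(np.round(s["mount"],4).tolist(),s["fx"],s["distortion"])
E
```

```text
pics
{'time_s': 0.0, 'qpos': array([-1.25240001e+00,  2.77177161e-01, -2.79072491e-02,  1.26800490e+00,
       -9.80908904e-06,  1.46739051e+00]), 'qvel': array([-0.00140855, -0.00079317, -0.0019723 , -0.00191464, -0.00088292,
        0.0002218 ]), 'joint_efforts': array([ 1.63952056e-03, -4.45514381e+01,  2.95198649e+01,  1.64763944e-02,
        1.00313707e-05, -7.90648954e-06]), 'tcp_pos': array([ 0.25563202, -0.56952469,  0.2551198 ]), 'orientation': array([-3.13931091e+00, -2.26928694e-04,  4.21801890e-01]), 'wrist_force': array([-0.05213799,  0.37884474, -0.32950575]), 'torque': array([ 0.00573265, -0.03312995, -0.01841472]), 'grasp_force': 0.0, 'opening': 0.08516885398575826}
scene {'fx': 395.2406, 'fy': 395.2406, 'cx': 256.171, 'cy': 191.5264, 'distortion': [-0.0574, 0.0, 0.0, 0.0, 0.0], 'R': [[-0.4771, -0.8786, 0.0203], [-0.5633, 0.288, -0.7744], [0.6745, -0.381, -0.6323]], 't': [0.3311, 0.357, 0.8926]}
top {'fx': 351.5878, 'fy': 351.5878, 'cx': 256.9262, 'cy': 192.867, 'distortion': [-0.0604, 0.0, 0.0, 0.0, 0.0], 'R': [[-0.0154, -0.9999, 0.0001], [-0.9857, 0.0152, -0.168], [0.168, -0.0027, -0.9858]], 't': [0.1167, 0.546, 0.9455]}
[[0.0005, -0.9634, -0.268, 0.0701], [1.0, 0.0003, 0.0007, 0.0005], [-0.0006, -0.268, 0.9634, -0.1174], [0.0, 0.0, 0.0, 1.0]] 270.42936673470643 [-0.00264704  0.          0.          0.          0.        ]
```

View pics/scene0.png

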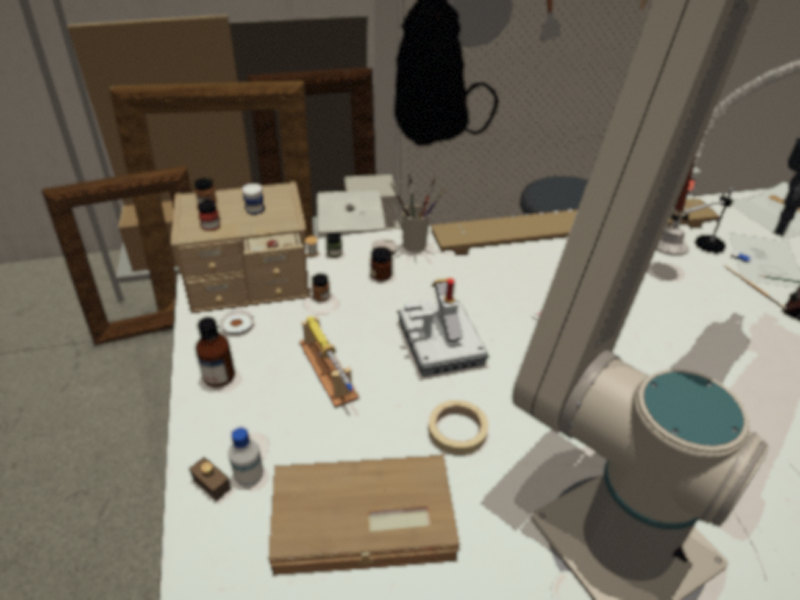

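View pics/top0.png

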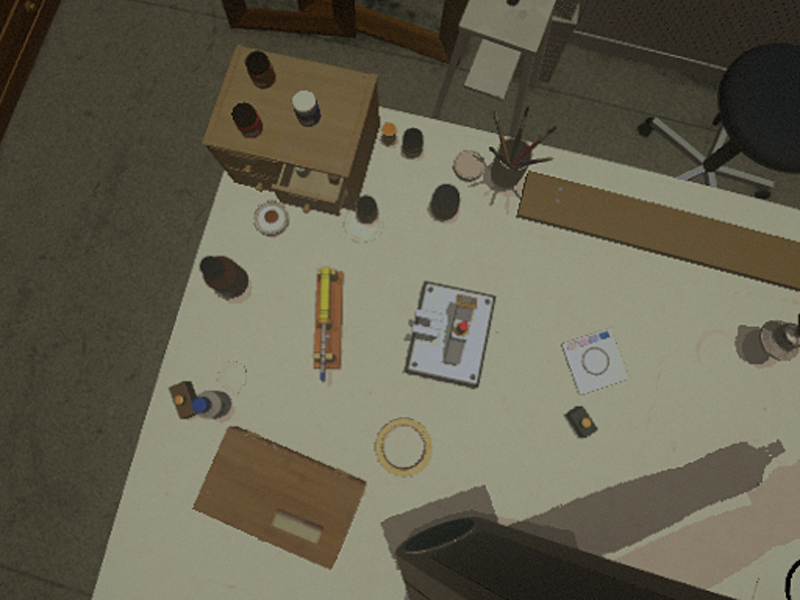

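The top view (800x600 coordinates) shows the red knob at about (463,325), the yellow handle from (325,268) to (323,320) with the blue tip at (323,379), the notch plate at about (425,322), the tile at about (596,361), and the canister corners at (425,282), (495,292), (480,387) and (405,373).

```bash
cat > h.py <<'E'
import numpy as np,cv2
from scipy.spatial.transform import Rotation as Ro
from bench import *
def cam(s,st=None):
    K=np.array([[s["fx"],0,s["cx"]],[0,s["fy"],s["cy"]],[0,0,1.]]); D=np.array(s["distortion"],float)
    if "R" in s: R,t=np.array(s["R"]),np.array(s["t"])
    else:
        T=np.eye(4);T[:3,:3]=Ro.from_euler("xyz",st["orientation"]).as_matrix();T[:3,3]=st["tcp_pos"]
        M=np.linalg.inv(T@np.array(s["mount"]));R,t=M[:3,:3],M[:3,3]
    return K,D,R,t
def ray(c,px):
    K,D,R,t=c; u=cv2.undistortPoints(np.array([[px]],float),K,D)[0,0]
    return -R.T@t, R.T@np.array([u[0],u[1],1])
def atz(c,px,z):
    o,d=ray(c,px); return o+d*(z-o[2])/d[2]
def proj(c,X):
    K,D,R,t=c; return cv2.projectPoints(np.array(X,float).reshape(-1,1,3),Ro.from_matrix(R).as_rotvec(),t,K,D)[0][:,0]
def tri(cs,pxs):
    A=0;b=0
    for c,p in zip(cs,pxs):
        o,d=ray(c,p);d/=np.linalg.norm(d);P=np.eye(3)-np.outer(d,d);A=A+P;b=b+P@o
    return np.linalg.solve(A,b)
def tooldelta(st,goal):
    return Ro.from_euler("xyz",st["orientation"]).as_matrix().T@(np.array(goal)-st["tcp_pos"])*100
E
python3 - <<'E'
from h import *
cs={}
for n in["scene","top"]:
    s=np.load(f"{n}0.npy",allow_pickle=True).item();c=cam(s);cs[n]=c
    hsv=cv2.cvtColor(s["frame"],cv2.COLOR_RGB2HSV).astype(int);H,S,V=hsv[...,0],hsv[...,1],hsv[...,2]
    for nm,m in dict(red=((H<6)|(H>172))&(S>150)&(V>70),yel=(H>22)&(H<34)&(S>130)&(V>90),blue=(H>105)&(H<125)&(S>100)&(V>60)).items():
        k,l,stt,ce=cv2.connectedComponentsWithStats(m.astype(np.uint8))
        print(n,nm,[(np.round(ce[i],1).tolist(),stt[i][:5].tolist()) for i in range(1,k) if stt[i][4]>4])
c=cs["top"];q=lambda x,y:(x/1.5625,y/1.5625)
for nm,p,z in [("knobtop",(463,325),.155),("tile",(596,361),.006)]+[("corner",p,.038) for p in[(425,282),(495,292),(480,387),(405,373)]]+[("yelfar",(325,268),.068),("yelnear",(323,320),.068),("tip",(323,380),.06)]+[("tilec",p,.006) for p in[(561,343),(609,329),(627,380),(580,394)]]:
    print(nm,atz(c,q(*p),z).round(4))
s=np.load("top0.npy",allow_pickle=True).item()["frame"]
a=cv2.resize(s[165:255,250:330,::-1],None,fx=5,fy=5,interpolation=cv2.INTER_CUBIC)
b=cv2.resize(s[165:255,190:260,::-1],None,fx=5,fy=5,interpolation=cv2.INTER_CUBIC)
cv2.imwrite("pics/c1.png",np.hstack([b,a]))
E
```

```text
scene red [([440.6, 117.6], [440, 115, 2, 6, 9]), ([133.1, 138.3], [128, 136, 11, 5, 39]), ([287.6, 183.4], [287, 179, 3, 12, 21])]
scene yel [([202.1, 212.1], [197, 204, 12, 18, 87])]
scene blue [([475.5, 164.5], [473, 163, 6, 4, 12]), ([223.0, 247.0], [222, 246, 3, 3, 7]), ([153.4, 279.7], [149, 274, 10, 12, 90])]
top red [([296.3, 208.1], [294, 206, 5, 5, 21])]
top yel [([207.4, 186.8], [205, 171, 6, 33, 180])]
top blue [([386.2, 214.2], [384, 213, 6, 4, 16]), ([205.7, 240.5], [205, 239, 2, 4, 6]), ([126.9, 258.9], [123, 255, 9, 9, 68])]
knobtop [0.4895 0.0111 0.155 ]
tile [ 0.4365 -0.252   0.006 ]
corner [0.5844 0.0646 0.038 ]
corner [ 0.5639 -0.0631  0.038 ]
corner [ 0.3925 -0.029   0.038 ]
corner [0.4195 0.1039 0.038 ]
yelfar [0.6065 0.2439 0.068 ]
yelnear [0.5129 0.2467 0.068 ]
tip [0.4086 0.2471 0.06  ]
tilec [ 0.4712 -0.1882  0.006 ]
tilec [ 0.4959 -0.2812  0.006 ]
tilec [ 0.4001 -0.3081  0.006 ]
tilec [ 0.3765 -0.2179  0.006 ]
```

View pics/c1.png

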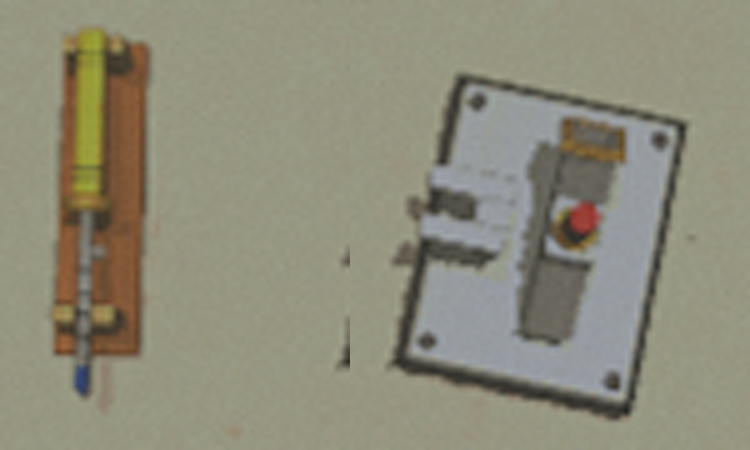

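The crops show the notch slot opening to the left of the canister at crop (450,205), the tube mouth flange at (595,140) and the knob at (582,218). Canister yaw comes to about -11.6 deg and rod yaw to about -1 deg. Next I move to a viewing pose above the pin and notch, with tool yaw about 168 deg so that q6 stays in range.

```bash
cat >> h.py <<'E'
def tool(yaw,pitch=0):
    "tool pointing down, yaw deg of tool x; pitch deg = raise of the rod's handle (tilt about tool y)"
    return Ro.from_euler("z",yaw,degrees=True)*Ro.from_euler("x",180,degrees=True)*Ro.from_euler("y",pitch,degrees=True)
def plan(p1,R1,n=1,st=None):
    st=st or read_state(); p0=st["tcp_pos"];R0=Ro.from_euler("xyz",st["orientation"])
    rv=(R0.inv()*R1).as_rotvec()
    for i in range(n):
        Rs=R0*Ro.from_rotvec(rv*i/n)
        print(i,"cm",np.round(Rs.inv().apply(np.array(p1)-p0)/n*100,2),"deg",np.round(np.degrees(rv)/n,2))
E
python3 -c "
from h import *
plan([.50,.04,.29],tool(168),5)"
```

```text
0 cm [ 9.45 -9.13 -0.67] deg [-1.000e-02 -2.000e-02 -2.877e+01]
1 cm [12.68 -3.45 -0.68] deg [-1.000e-02 -2.000e-02 -2.877e+01]
2 cm [12.77  3.07 -0.69] deg [-1.000e-02 -2.000e-02 -2.877e+01]
3 cm [ 9.72  8.84 -0.69] deg [-1.000e-02 -2.000e-02 -2.877e+01]
4 cm [ 4.26 12.43 -0.69] deg [-1.000e-02 -2.000e-02 -2.877e+01]
```

Request:
{"op": "send_rows", "data": {"increments": [[1.9,-1.8,-0.3,0,0,-5.8],[3.8,-3.6,-0.6,0,0,-11.5],[5.7,-5.5,-0.7,0,0,-17.3],[7.6,-7.3,-0.7,0,0,-23],[9.5,-9.1,-0.7,0,0,-28.8]]}}

```text
time_s: 0.57
tcp_pos: [0.3054, -0.447, 0.263]
orientation: [-3.141, -0.0, 0.929]
wrist_force: [-0.1, -0.5, 0.5]
opening: 0.0854
grasp_force: 0.0
```

Request:
{"op": "send_rows", "data": {"increments": [[2.5,-0.7,-0.1,0,0,-5.8],[5.1,-1.4,-0.3,0,0,-11.5],[7.6,-2.1,-0.4,0,0,-17.3],[10.1,-2.8,-0.5,0,0,-23],[12.7,-3.5,-0.7,0,0,-28.8]]}}

```text
time_s: 0.98
tcp_pos: [0.3538, -0.3244, 0.2699]
orientation: [-3.141, -0.001, 1.432]
wrist_force: [0.8, 0.4, -0.2]
opening: 0.0851
grasp_force: 0.0
```

Request:
{"op": "send_rows", "data": {"increments": [[2.6,0.6,-0.1,0,0,-5.8],[5.1,1.2,-0.3,0,0,-11.5],[7.7,1.8,-0.4,0,0,-17.3],[10.2,2.5,-0.5,0,0,-23],[12.8,3.1,-0.7,0,0,-28.8]]}}

```text
time_s: 1.4
tcp_pos: [0.4029, -0.2022, 0.277]
orientation: [-3.141, -0.0, 1.934]
wrist_force: [0.8, -0.5, 0.1]
opening: 0.0853
grasp_force: 0.0
```

Request:
{"op": "send_rows", "data": {"increments": [[1.9,1.8,-0.1,0,0,-5.8],[3.9,3.5,-0.3,0,0,-11.5],[5.8,5.3,-0.4,0,0,-17.3],[7.8,7.1,-0.5,0,0,-23],[9.7,8.8,-0.7,0,0,-28.8]]}}

```text
time_s: 1.82
tcp_pos: [0.4511, -0.0804, 0.284]
orientation: [-3.141, -0.001, 2.438]
wrist_force: [1.3, 0.1, 0.8]
opening: 0.0853
grasp_force: 0.0
```

Request:
{"op": "send_rows", "data": {"increments": [[0.9,2.5,-0.1,0,0,-5.8],[1.7,5.0,-0.3,0,0,-11.5],[2.6,7.5,-0.4,0,0,-17.3],[3.4,9.9,-0.5,0,0,-23],[4.3,12.4,-0.7,0,0,-28.8]]}}

```text
time_s: 2.23
tcp_pos: [0.4992, 0.0415, 0.2909]
orientation: [-3.141, -0.001, 2.94]
wrist_force: [-0.4, 0.0, -0.3]
opening: 0.0856
grasp_force: 0.0
```

```bash
python3 -c "
from h import *
st=read_state();print(st['time_s'],st['tcp_pos'],np.degrees(st['orientation']),st['qpos'],st['wrist_force'])
s=snapshot('wrist');np.save('w1.npy',[s,st],allow_pickle=True)
cv2.imwrite('pics/w1.png',cv2.resize(s['frame'][:,:,::-1],(800,600),interpolation=cv2.INTER_CUBIC))"
```

```text
2.2333 [0.49921864 0.04149345 0.29093723] [-1.79985167e+02 -3.98501343e-02  1.68454031e+02] [-4.61108111e-02  3.87320955e-02 -2.34050335e-01  1.29874110e+00
 -1.48118635e-04  1.55404321e-01] [-0.3616759   0.02704949 -0.29212238]
```

View pics/w1.png

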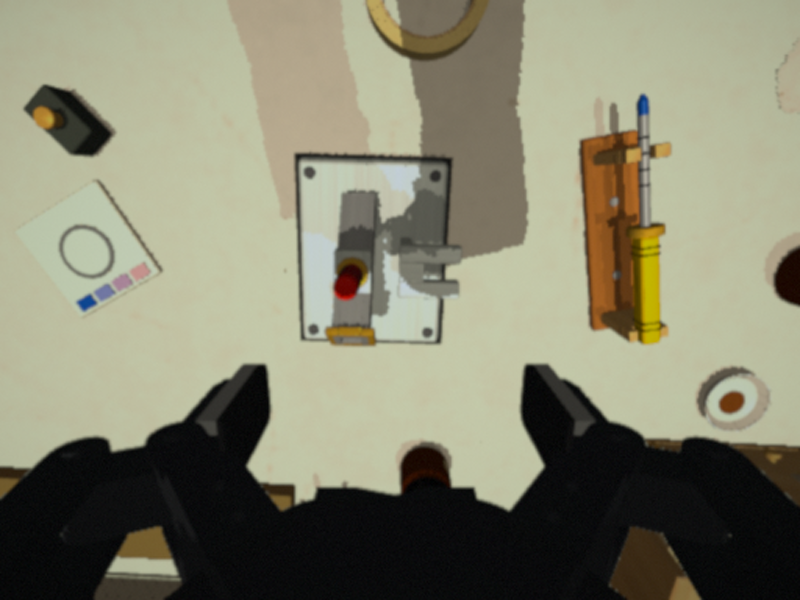

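The wrist view shows the knob top at about (346,290), the brass pin flange at (352,271), the notch slot centre line at row ~272 between columns 402 and 460, the mouth flange at (351,337), the rod from its tip (643,97) to its handle end (650,342), and the tile centre at (87,251).

```bash
python3 - <<'E'
from h import *
s,st=np.load('w1.npy',allow_pickle=True);c=cam(s,st)
q=lambda x,y:(x/1.5625,y/1.5625)
for nm,p,z in [("knobtop",(346,291),.155),("flange",(352,271),.111),("mouthflange top edge",(351,328),.129),("slotprong up R",(460,255),.1),("slotprong lo R",(458,289),.1),("tile",(87,251),.006),("tip",(643,97),.06),("handle end",(650,342),.068),("handle near",(645,237),.068)]+[("corner",p,.038) for p in[(297,155),(450,158),(440,343),(303,341)]]:
    print(nm,atz(c,q(*p),z).round(4))
sc=[ (np.load(f"{n}0.npy",allow_pickle=True).item()) for n in("scene","top")]
cs=[cam(x) for x in sc]
# tri knob with all 3: knob centre px guess
hsv=cv2.cvtColor(s["frame"],cv2.COLOR_RGB2HSV).astype(int);H,S,V=hsv[...,0],hsv[...,1],hsv[...,2]
for nm,m in dict(red=((H<6)|(H>172))&(S>150)&(V>70),yel=(H>20)&(H<34)&(S>130)&(V>90),blue=(H>105)&(H<125)&(S>150)&(V>60)).items():
    k,l,stt,ce=cv2.connectedComponentsWithStats(m.astype(np.uint8))
    print(nm,[(np.round(ce[i],1).tolist(),stt[i][:5].tolist()) for i in range(1,k) if stt[i][4]>8])
# predicted model projection
ps=np.array([.4895,.0111]);Y=np.radians(-11.6)
def W(x,y,z):return [ps[0]+x*np.cos(Y)-y*np.sin(Y),ps[1]+x*np.sin(Y)+y*np.cos(Y),z]
P=[W(0,0,.155),W(0,0,.111),W(0,80e-3,.1),W(-.02,.08,.1),W(.02,.08,.1),W(0,.052,.1),W(.05,0,.115)]
print((proj(c,P)*1.5625).round(0).tolist())
f=s["frame"][140:235,180:310,::-1];cv2.imwrite("pics/c2.png",cv2.resize(f,None,fx=6,fy=6,interpolation=cv2.INTER_CUBIC))
E
```

```text
knobtop [0.4941 0.0124 0.155 ]
flange [0.4909 0.0126 0.111 ]
mouthflange top edge [0.5271 0.0052 0.129 ]
slotprong up R [0.4971 0.0917 0.1   ]
slotprong lo R [0.5224 0.0861 0.1   ]
tile [ 0.4408 -0.2477  0.006 ]
tip [0.4135 0.2514 0.06  ]
handle end [0.6113 0.2442 0.068 ]
handle near [0.5189 0.2438 0.068 ]
corner [ 0.3996 -0.0205  0.038 ]
corner [0.4273 0.1038 0.038 ]
corner [0.5885 0.0673 0.038 ]
corner [ 0.5609 -0.0582  0.038 ]
red [([220.8, 183.9], [214, 177, 15, 15, 179])]
yel [([283.5, 22.0], [256, 0, 55, 34, 434]), ([31.6, 76.2], [29, 74, 6, 6, 24]), ([422.2, 95.5], [421, 93, 4, 7, 21]), ([403.8, 98.6], [402, 95, 5, 8, 27]), ([415.0, 181.5], [404, 145, 21, 75, 997]), ([232.3, 178.0], [230, 174, 5, 9, 18]), ([225.0, 212.2], [210, 209, 29, 10, 111]), ([93.7, 346.6], [91, 341, 7, 11, 18]), ([84.6, 346.7], [82, 345, 7, 6, 11])]
blue [([411.0, 67.0], [409, 61, 5, 12, 50]), ([55.2, 193.3], [50, 189, 11, 9, 52])]
[[342.0, 284.0], [350.0, 270.0], [459.0, 267.0], [460.0, 240.0], [458.0, 293.0], [421.0, 267.0], [351.0, 337.0]]
```

View pics/c2.png

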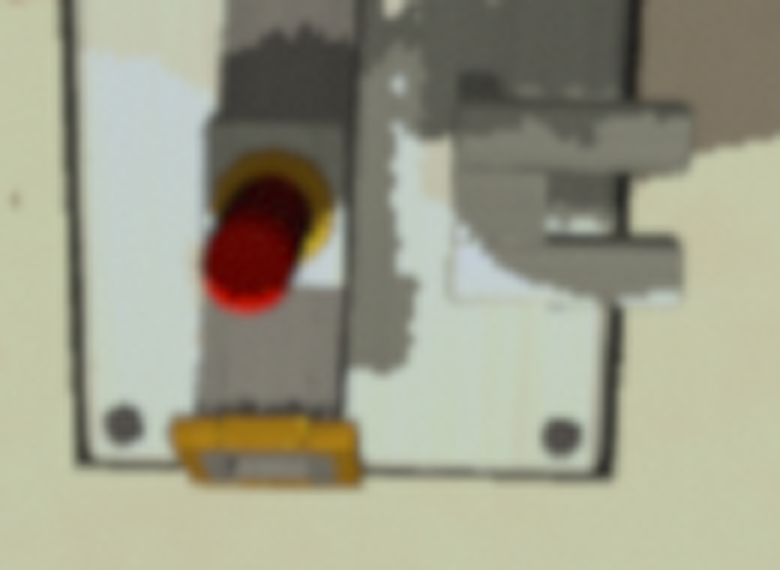

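```bash
python3 - <<'E'
from h import *
s,st=np.load('w1.npy',allow_pickle=True);c=cam(s,st)
q=lambda u,v:(180+u/6,140+v/6)
R={}
for nm,p,z in [("knobtop",(248,266),.155),("flange",(271,208),.111),("slot open",(687,204),.1),("slot closed",(545,206),.1),("pl TL",(459,101),.1),("pl BL",(452,300),.1),("pl TR",(692,104),.1),("pl BR",(683,303),.1)]:
    R[nm]=atz(c,q(*p),z); print(nm,R[nm].round(4))
d=R["slot open"]-R["slot closed"];print(np.degrees(np.arctan2(-d[0],d[1])),np.linalg.norm(d))
E
```

```text
knobtop [0.4922 0.0127 0.155 ]
flange [0.4922 0.0121 0.111 ]
slot open [0.5097 0.0898 0.1   ]
slot closed [0.5046 0.0627 0.1   ]
pl TL [0.4812 0.0504 0.1   ]
pl BL [0.5196 0.0413 0.1   ]
pl TR [0.4906 0.0939 0.1   ]
pl BR [0.5293 0.0859 0.1   ]
-10.691317600991997 0.027565215685022088
```

```bash
python3 -c "
from h import *
plan([.4922,.0124,.145],tool(167.5),1)"
```

```text
0 cm [ 0.26 -3.41 14.63] deg [0.23 0.06 1.33]
```

Request:
{"op": "send_rows", "data": {"increments": [[0.1,-1.2,1.0,0.1,0,0.4],[0.2,-2.3,2.5,0.2,0,0.8],[0.25,-3.41,5,0.2,0,1.2],[0.25,-3.41,7,0.2,0,1.2],[0.25,-3.41,9,0.2,0,1.2]]}}

```text
time_s: 2.7
tcp_pos: [0.4886, 0.0062, 0.1997]
orientation: [-3.137, -0.001, 2.912]
wrist_force: [-0.3, 0.0, 0.1]
opening: 0.0856
grasp_force: 0.0
```

Request:
{"op": "send_rows", "data": {"increments": [[0,0,1.5,0,0,0],[0,0,3,0,0,0],[0,0,4.3,0,0,0],[0,0,5.3,0,0,0],[0,0,5.6,0,0,0]]}}

```text
time_s: 3.12
tcp_pos: [0.4877, 0.0067, 0.1431]
orientation: [-3.137, -0.004, 2.913]
wrist_force: [0.1, 0.3, -0.2]
opening: 0.0854
grasp_force: 0.0
```

Request:
{"op": "send_rows", "data": {"increments": [[0,0,0,0,0,0],[0,0,0,0,0,0],[0,0,0,0,0,0],[0,0,0,0,0,0],[0,0,0,0,0,0]], "gripper": -1, "force": 40}}

```text
time_s: 3.53
tcp_pos: [0.4904, 0.0071, 0.1461]
orientation: [-3.138, 0.002, 2.914]
wrist_force: [-0.6, 0.1, 0.6]
opening: 0.0254
grasp_force: 0.0
```

Request:
{"op": "send_rows", "data": {"increments": [[0,0,0,0,0,0],[0,0,0,0,0,0],[0,0,0,0,0,0],[0,0,0,0,0,0],[0,0,0,0,0,0]]}}

```text
time_s: 3.95
tcp_pos: [0.4905, 0.0076, 0.146]
orientation: [-3.14, 0.001, 2.914]
wrist_force: [0.5, 3.4, 4.0]
opening: 0.0149
grasp_force: 39.0
```

```bash
python3 -c "
from h import *
st=read_state();print(st)"
```

```text
{'time_s': 3.95, 'qpos': array([-0.11512975,  0.12740619, -0.45862278,  0.98362528, -0.00213829,
        0.1119647 ]), 'qvel': array([-0.00136846, -0.00014178, -0.00201488, -0.00027089,  0.00055744,
       -0.00042681]), 'joint_efforts': array([-1.61812618e+00, -3.06747365e+01,  2.40722787e+01, -4.36295767e-02,
       -9.96969379e-01, -7.15238319e-03]), 'tcp_pos': array([0.49051505, 0.00763312, 0.14602357]), 'orientation': array([-3.13959535e+00,  1.37383845e-03,  2.91449835e+00]), 'wrist_force': array([0.52792802, 3.40792807, 3.97545011]), 'torque': array([ 0.73190434, -0.10597579, -0.01797984]), 'grasp_force': 39.01302695274353, 'opening': 0.014888358054657089}
```

Request:
{"op": "send_rows", "data": {"increments": [[0,0.1,0,0,0,0],[0,0.3,0,0,0,0],[0,0.3,0,0,0,0],[0,0.3,0,0,0,0],[0,0.3,0,0,0,0]]}}

```text
time_s: 4.37
tcp_pos: [0.4907, 0.0086, 0.146]
orientation: [-3.134, 0.001, 2.913]
wrist_force: [-0.7, -2.5, 6.0]
opening: 0.0147
grasp_force: 39.2
```

Request:
{"op": "send_rows", "data": {"increments": [[0,0,-0.5,0,0,0],[0,0,-1.2,0,0,0],[0,0,-2,0,0,0],[0,0,-2.7,0,0,0],[0,0,-3.4,0,0,0]]}}

```text
time_s: 4.78
tcp_pos: [0.4905, 0.0102, 0.1801]
orientation: [-3.138, 0.0, 2.914]
wrist_force: [-0.1, 0.1, -0.7]
opening: 0.0146
grasp_force: 38.9
```

Request:
{"op": "send_rows", "data": {"increments": [[0,0,-0.7,0,0,0],[0,0,-1.3,0,0,0],[0,0,-2,0,0,0],[0,0,-2.1,0,0,0],[0,0,-2.1,0,0,0]]}}

```text
time_s: 5.2
tcp_pos: [0.491, 0.0103, 0.201]
orientation: [-3.138, 0.001, 2.914]
wrist_force: [-0.3, -0.7, -1.2]
opening: 0.0148
grasp_force: 38.9
```

```bash
python3 -c "
from h import *
st=read_state();print(st['tcp_pos'],st['orientation'],st['wrist_force'],st['opening'])
s=snapshot('wrist');np.save('w2.npy',[s,st],allow_pickle=True)
cv2.imwrite('pics/w2.png',cv2.resize(s['frame'][:,:,::-1],(800,600),interpolation=cv2.INTER_CUBIC))"
```

```text
[0.4909965  0.01025875 0.20103909] [-3.13823478e+00  1.40020552e-03  2.91414355e+00] [-0.27752212 -0.74436676 -1.22917464] 0.014841211799510848
```

View pics/w2.png

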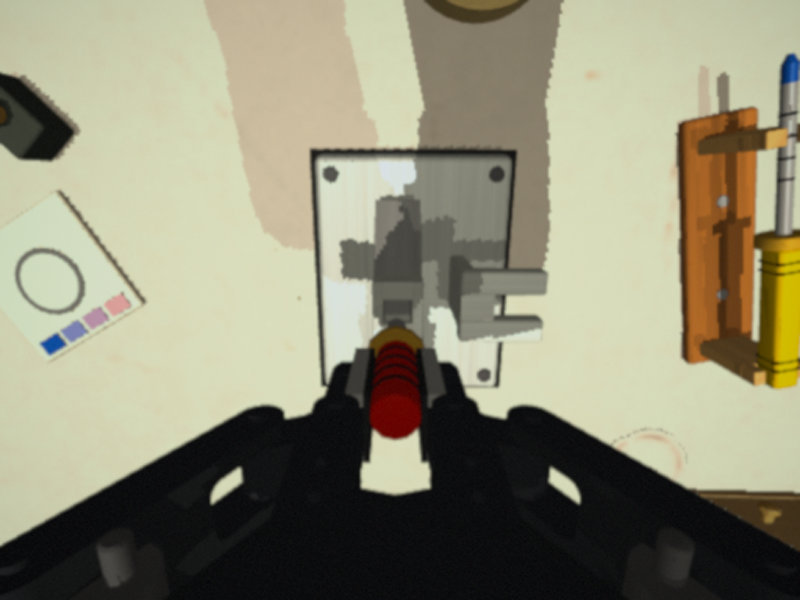

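The pin is out, with the boss hole visible at (397,312), the knob top at (396,413), the shank at about (397,330), and the slot between rows ~293 and 319 over columns 494–544.

```bash
python3 - <<'E'
from h import *
s,st=np.load('w2.npy',allow_pickle=True);c=cam(s,st)
q=lambda x,y:(x/1.5625,y/1.5625)
for nm,p,z in [("knobtop",(396,413),.21),("flange L/R mid",(395,345),.166),("hole",(397,312),.107),("slot open",(543,306),.1),("slot closed",(494,306),.1),("plTR",(547,270),.1),("plBR",(541,333),.1)]:
    print(nm,atz(c,q(*p),z).round(4))
f=s["frame"][165:285,225:355,::-1];cv2.imwrite("pics/c3.png",cv2.resize(f,None,fx=5,fy=5,interpolation=cv2.INTER_CUBIC))
E
```

```text
knobtop [0.4901 0.0117 0.21  ]
flange L/R mid [0.487 0.012 0.166]
hole [0.4926 0.0116 0.107 ]
slot open [0.5092 0.0886 0.1   ]
slot closed [0.5032 0.0629 0.1   ]
plTR [0.4899 0.0933 0.1   ]
plBR [0.5244 0.0855 0.1   ]
```

View pics/c3.png

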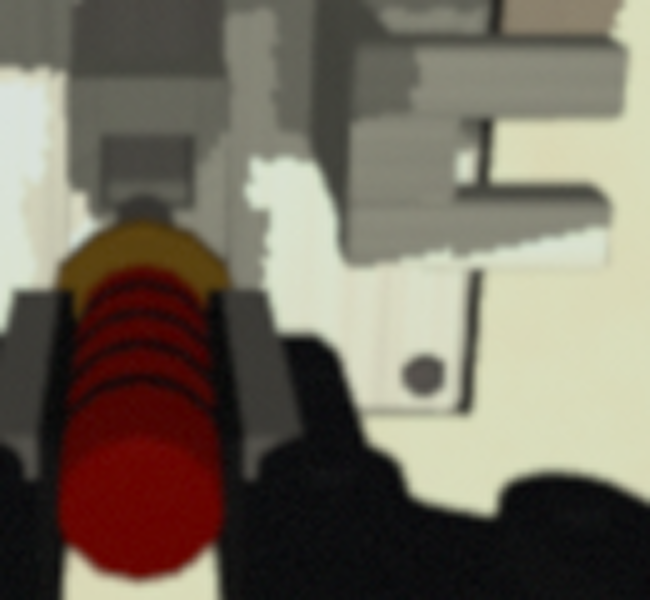

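```bash
python3 - <<'E'
from h import *
s,st=np.load('w2.npy',allow_pickle=True);c=cam(s,st)
q=lambda u,v:(225+u/5,165+v/5)
Y=np.radians(-12.4);ex=np.array([np.cos(Y),np.sin(Y)]);ey=np.array([-ex[1],ex[0]])
R={n:atz(c,q(*p),z)[:2] for n,p,z in [("knob",(142,494),.21),("flange",(144,302),.166),("closed",(452,158),.1),("open",(617,158),.1),("hole",(147,173),.107)]}
for n,v in R.items():print(n,v.round(4),"rel knob in canister axes mm",((v-R["knob"])@ex*1e3).round(1),((v-R["knob"])@ey*1e3).round(1))
E
```

```text
knob [0.4899 0.0117] rel knob in canister axes mm 0.0 0.0
flange [0.4901 0.0119] rel knob in canister axes mm 0.2 0.2
closed [0.5038 0.0621] rel knob in canister axes mm 2.7 52.3
open [0.51   0.0893] rel knob in canister axes mm 3.0 80.1
hole [0.4926 0.0118] rel knob in canister axes mm 2.7 0.7
```

```bash
python3 -c "
from h import *
plan([.491+.0156, .0103+.0590,.201],tool(167.5),1)"
```

```text
0 cm [-0.23  6.11 -0.07] deg [-0.2   0.03 -0.53]
```

Request:
{"op": "send_rows", "data": {"increments": [[0,1.2,0,0,0,-0.1],[-0.1,2.7,0,0,0,-0.2],[-0.2,4.2,0,0,0,-0.4],[-0.23,5.5,0,0,0,-0.5],[-0.23,6.1,0,0,0,-0.5]]}}

```text
time_s: 5.67
tcp_pos: [0.5065, 0.071, 0.1995]
orientation: [-3.139, -0.001, 2.924]
wrist_force: [-0.2, -0.6, 0.1]
opening: 0.0151
grasp_force: 39.0
```

Request:
{"op": "send_rows", "data": {"increments": [[0,0,0,0,0,0],[0,0,0.6,0,0,0],[0,0,1.2,0,0,0],[0,0,1.8,0,0,0],[0,0,2.1,0,0,0]]}}

```text
time_s: 6.08
tcp_pos: [0.5054, 0.0686, 0.1776]
orientation: [-3.137, -0.002, 2.922]
wrist_force: [0.2, -0.2, -1.2]
opening: 0.0152
grasp_force: 39.0
```

```bash
python3 -c "
from h import *
st=read_state();print(st['tcp_pos'],st['orientation'],st['wrist_force'],st['opening'])
s=snapshot('wrist');np.save('w3.npy',[s,st],allow_pickle=True)
cv2.imwrite('pics/w3.png',cv2.resize(s['frame'][150:285,200:320,::-1],None,fx=4.4,fy=4.4,interpolation=cv2.INTER_CUBIC))"
```

```text
[0.50544372 0.06863346 0.17756212] [-3.13747902e+00 -2.20253406e-03  2.92199186e+00] [ 0.16599818 -0.24843624 -1.2021899 ] 0.015199311075693517
```

View pics/w3.png

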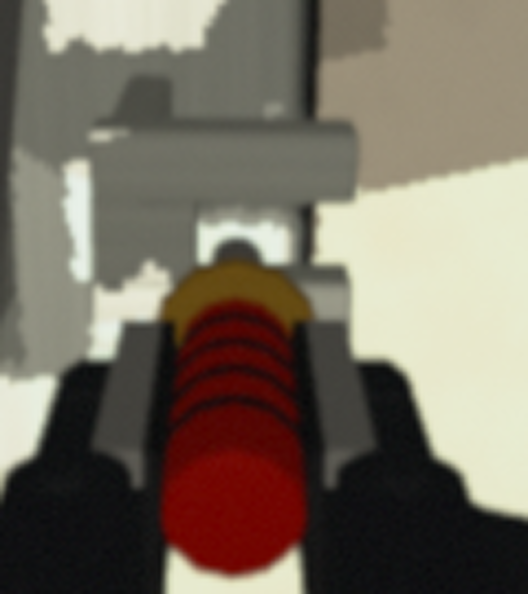

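```bash
python3 - <<'E'
from h import *
s,st=np.load('w3.npy',allow_pickle=True);c=cam(s,st)
q=lambda u,v:(200+u/4.4,150+v/4.4)
Y=np.radians(-12.4);ex=np.array([np.cos(Y),np.sin(Y)]);ey=np.array([-ex[1],ex[0]])
R={n:atz(c,q(*p),z)[:2] for n,p,z in [("knob",(234,503),.1868),("flange",(237,336),.1426),("shank front edge",(238,239),.1046),("shank front edge z-2",(238,239),.1026),("slot near edge",(250,203),.1),("slot far edge",(290,281),.1),("plate near edge",(250,130),.1),("closed",(197,242),.1)]}
for n,v in R.items():print(n,v.round(4),"rel knob",((v-R["knob"])@ex*1e3).round(1),((v-R["knob"])@ey*1e3).round(1))
E
```

```text
knob [0.5044 0.0699] rel knob 0.0 0.0
flange [0.505  0.0701] rel knob 0.5 0.3
shank front edge [0.5037 0.0706] rel knob -0.8 0.5
shank front edge z-2 [0.5044 0.0705] rel knob -0.2 0.5
slot near edge [0.4993 0.0737] rel knob -5.8 2.6
slot far edge [0.5147 0.0775] rel knob 8.4 9.6
plate near edge [0.4868 0.0764] rel knob -18.6 2.6
closed [0.5042 0.0632] rel knob 1.3 -6.6
```

Request:
{"op": "send_rows", "data": {"increments": [[0,0.2,0,0,0,0],[0,0.2,0.2,0,0,0],[0,0.2,0.5,0,0,0],[0,0.2,0.8,0,0,0],[0,0.2,1.1,0,0,0]]}}

```text
time_s: 6.55
tcp_pos: [0.507, 0.071, 0.168]
orientation: [-3.138, 0.0, 2.923]
wrist_force: [0.0, 0.0, -1.2]
opening: 0.015
grasp_force: 39.0
```

Request:
{"op": "send_rows", "data": {"increments": [[0,0,0.4,0,0,0],[0,0,0.8,0,0,0],[0,0,1.2,0,0,0],[0,0,1.6,0,0,0],[0,0,2.0,0,0,0]]}}

```text
time_s: 6.97
tcp_pos: [0.5068, 0.071, 0.1476]
orientation: [-3.138, -0.0, 2.923]
wrist_force: [-1.1, -0.2, -0.9]
opening: 0.0149
grasp_force: 39.0
```

Request:
{"op": "send_rows", "data": {"increments": [[0,0,0.2,0,0,0],[0,0,0.4,0,0,0],[0,0,0.6,0,0,0],[0,0,0.7,0,0,0],[0,0,0.8,0,0,0]]}}

```text
time_s: 7.38
tcp_pos: [0.507, 0.071, 0.1401]
orientation: [-3.138, 0.0, 2.923]
wrist_force: [0.4, -0.2, 0.2]
opening: 0.0148
grasp_force: 39.0
```

Request:
{"op": "send_rows", "data": {"increments": [[0,0,0.05,0,0,0],[0,0,0.05,0,0,0],[0,0,0.05,0,0,0],[0,0,0.05,0,0,0],[0,0,0.05,0,0,0]], "gripper": 0.1}}

```text
time_s: 7.8
tcp_pos: [0.507, 0.0709, 0.1398]
orientation: [-3.138, 0.0, 2.923]
wrist_force: [-0.1, -0.0, 0.6]
opening: 0.0471
grasp_force: 0.0
```

Request:
{"op": "send_rows", "data": {"increments": [[0,0,-1,0,0,0],[0,0,-3,0,0,0],[0,0,-6,0,0,0],[0,0,-9,0,0,0],[0,0,-11,0,0,0]]}}

```text
time_s: 8.22
tcp_pos: [0.508, 0.0714, 0.2533]
orientation: [-3.139, 0.004, 2.923]
wrist_force: [0.6, 0.3, 1.2]
opening: 0.0468
grasp_force: 0.0
```

```bash
python3 -c "
from h import *
st=read_state();print(st['tcp_pos'],st['orientation'],st['wrist_force'],st['opening'])
s=snapshot('wrist');np.save('w4.npy',[s,st],allow_pickle=True)
cv2.imwrite('pics/w4.png',cv2.resize(s['frame'][:,:,::-1],(800,600),interpolation=cv2.INTER_CUBIC))
plan([.5600,.246,.20],tool(179.2),2)"
```

```text
[0.50804368 0.0713642  0.25332024] [-3.13900724  0.00376781  2.92286733] [0.64857949 0.29565937 1.23322173] 0.04683613248475116
0 cm [-0.5   9.06  2.85] deg [-0.06  0.29 -5.86]
1 cm [-1.44  8.96  2.86] deg [-0.06  0.29 -5.86]
```

View pics/w4.png

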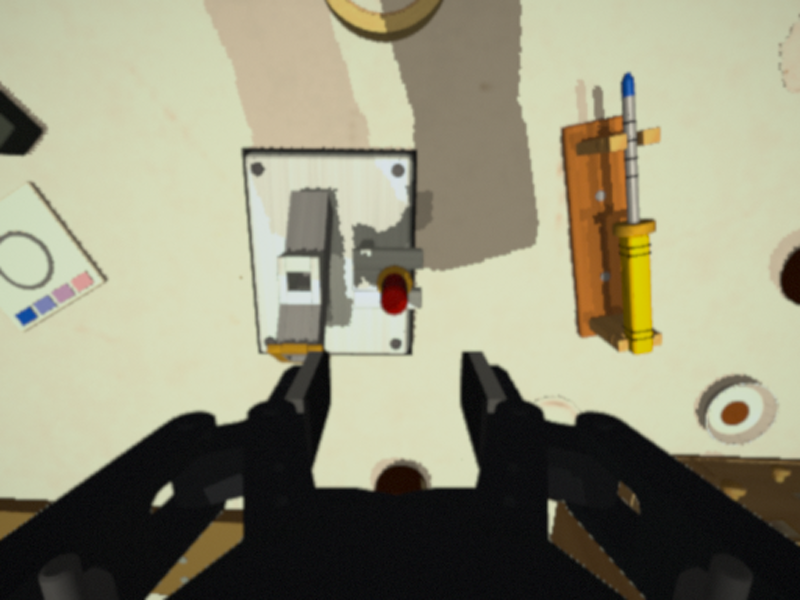

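The pin stands upright in the slot at (394,290), the boss hole is at (299,281), and the rod is undisturbed. Next I move above the rod.

Request:
{"op": "send_rows", "data": {"increments": [[-0.1,1.8,0.5,0,0,-1.2],[-0.2,3.6,1.1,0,0.1,-2.4],[-0.3,5.4,1.7,0,0.2,-3.6],[-0.4,7.2,2.3,0,0.3,-4.8],[-0.5,9.1,2.8,0,0.3,-5.9]]}}

```text
time_s: 8.68
tcp_pos: [0.5318, 0.1597, 0.2215]
orientation: [-3.138, -0.005, 3.026]
wrist_force: [-0.0, 0.6, -0.3]
opening: 0.047
grasp_force: 0.0
```

Request:
{"op": "send_rows", "data": {"increments": [[-0.4,2.4,0.7,0,0,-1.4],[-0.8,4.8,1.5,0,0,-2.8],[-1.2,7,2.3,0,0,-4.4],[-1.4,8.5,2.8,0,0,-5.9],[-1.4,9,2.8,0,0,-5.9]]}}

```text
time_s: 9.1
tcp_pos: [0.5556, 0.2483, 0.1919]
orientation: [-3.139, -0.007, 3.131]
wrist_force: [0.0, 0.5, -0.3]
opening: 0.0469
grasp_force: 0.0
```

```bash
python3 - <<'E'
from h import *
st=read_state();print(st['time_s'],st['tcp_pos'],np.degrees(st['orientation']))
s=snapshot('wrist');np.save('w5.npy',[s,st],allow_pickle=True);c=cam(s,st)
hsv=cv2.cvtColor(s["frame"],cv2.COLOR_RGB2HSV).astype(int);H,S,V=hsv[...,0],hsv[...,1],hsv[...,2]
for nm,m in dict(yel=(H>20)&(H<34)&(S>130)&(V>90),blue=(H>105)&(H<125)&(S>130)&(V>60)).items():
    k,l,stt,ce=cv2.connectedComponentsWithStats(m.astype(np.uint8))
    for i in range(1,k):
        if stt[i][4]>40:
            print(nm,ce[i].round(1),stt[i])
            if nm=="yel" and stt[i][4]>400:
                for y in range(stt[i][1],stt[i][1]+stt[i][3],6):
                    x=np.where(l[y]==i)[0]; print(y,x.min(),x.max(),atz(c,((x.min()+x.max())/2,y),.068)[:2].round(4))
            else: print(atz(c,ce[i],.06).round(4))
E
```

```text
9.1 [0.55555181 0.24834012 0.191916  ] [-179.84481131   -0.41324156  179.41659605]
yel [ 26.7 143.1] [ 11 129  24  28 161]
[0.5118 0.0413 0.06  ]
yel [251.  192.7] [ 239  141   23  105 1770]
141 240 258 [0.5112 0.2455]
147 240 258 [0.5165 0.2455]
153 243 260 [0.5218 0.2476]
159 244 257 [0.5272 0.2467]
165 243 258 [0.5326 0.2466]
171 243 260 [0.5382 0.2474]
177 243 260 [0.5438 0.2474]
183 244 259 [0.5494 0.2473]
189 244 260 [0.5551 0.2477]
195 244 259 [0.5609 0.2472]
201 243 259 [0.5668 0.2467]
207 243 259 [0.5727 0.2466]
213 243 259 [0.5787 0.2465]
219 242 260 [0.5848 0.2465]
225 242 259 [0.5909 0.2459]
231 243 259 [0.5972 0.2463]
237 243 258 [0.6035 0.2458]
243 244 257 [0.6099 0.2457]
yel [263.5 236.4] [261 233   6   8  42]
[0.6067 0.2587 0.06  ]
blue [253.7  26.2] [250  16   8  19 122]
[0.4187 0.2505 0.06  ]
```

```bash
python3 -c "
from h import *
plan([.561,.2458,.067],tool(178.6),1)"
```

```text
0 cm [-0.63 -0.2  12.55] deg [-0.15 -0.39  0.76]
```

Request:
{"op": "send_rows", "data": {"increments": [[-0.2,-0.1,2,-0.1,-0.2,0.4],[-0.6,-0.2,4.5,-0.1,-0.4,0.7],[-0.6,-0.2,6.5,-0.1,-0.4,0.7],[-0.6,-0.2,7.5,-0.1,-0.4,0.7],[-0.6,-0.2,8,-0.1,-0.4,0.7]]}}

```text
time_s: 9.57
tcp_pos: [0.5599, 0.2431, 0.1116]
orientation: [-3.139, -0.002, 3.115]
wrist_force: [-0.7, 0.3, -0.2]
opening: 0.0472
grasp_force: 0.0
```

```bash
python3 -c "
from h import *
plan([.561,.2458,.067],tool(178.6),1)"
```

```text
0 cm [-0.11  0.28  4.45] deg [-0.13 -0.11 -0.11]
```

Request:
{"op": "send_rows", "data": {"increments": [[-0.1,0.2,1,0,0,0],[-0.1,0.2,2,0,0,0],[-0.1,0.2,3,0,0,0],[-0.1,0.2,4,0,0,0],[-0.1,0.2,4.45,0,0,0]]}}

```text
time_s: 9.98
tcp_pos: [0.5615, 0.2461, 0.0668]
orientation: [-3.14, -0.001, 3.117]
wrist_force: [-0.2, -0.2, 0.9]
opening: 0.0469
grasp_force: 0.0
```

Request:
{"op": "send_rows", "data": {"increments": [[0,0,0,0,0,0],[0,0,0,0,0,0],[0,0,0,0,0,0],[0,0,0,0,0,0],[0,0,0,0,0,0]], "gripper": -1, "force": 60}}

```text
time_s: 10.4
tcp_pos: [0.5627, 0.2465, 0.0689]
orientation: [-3.141, 0.002, 3.117]
wrist_force: [-0.4, 0.4, -0.1]
opening: 0.0145
grasp_force: 60.3
```

Request:
{"op": "send_rows", "data": {"increments": [[0,0,0,0,0,0],[0,0,-0.5,0,0,0],[0,0,-1.5,0,0,0],[0,0,-3,0,0,0],[0,0,-4.5,0,0,0]]}}

```text
time_s: 10.82
tcp_pos: [0.562, 0.2463, 0.1143]
orientation: [-3.14, 0.001, 3.117]
wrist_force: [-0.3, 0.4, -0.7]
opening: 0.0149
grasp_force: 60.4
```

Request:
{"op": "send_rows", "data": {"increments": [[0,0,-2,0,0,0],[0,0,-5,0,0,0],[0,0,-8,0,0,0],[0,0,-10,0,0,0],[0,0,-11,0,0,0]]}}

```text
time_s: 11.23
tcp_pos: [0.5641, 0.2472, 0.2284]
orientation: [3.14, 0.008, 3.117]
wrist_force: [0.3, 0.4, -1.2]
opening: 0.0148
grasp_force: 60.4
```

Request:
{"op": "send_rows", "data": {"increments": [[0,0,-0.6,0,0,0],[0,0,-0.6,0,0,0],[0,0,-0.6,0,0,0],[0,0,-0.6,0,0,0],[0,0,-0.6,0,0,0]]}}

```text
time_s: 11.65
tcp_pos: [0.561, 0.2461, 0.2274]
orientation: [-3.14, -0.002, 3.117]
wrist_force: [-0.1, 0.1, -1.4]
opening: 0.015
grasp_force: 60.4
```

```bash
cat > blue.py <<'E'
from h import *
def look(f):
    st=read_state();s=snapshot('wrist');np.save(f,[s,st],allow_pickle=True)
    hsv=cv2.cvtColor(s["frame"],cv2.COLOR_RGB2HSV).astype(int);H,S,V=hsv[...,0],hsv[...,1],hsv[...,2]
    print(st['time_s'],st['tcp_pos'],np.degrees(st['orientation']),st['opening'],st['wrist_force'])
    M=np.array(s["mount"]);K=np.array([[s["fx"],0,s["cx"]],[0,s["fy"],s["cy"]],[0,0,1]])
    for nm,m in dict(yel=(H>20)&(H<34)&(S>130)&(V>90),blue=(H>105)&(H<125)&(S>130)&(V>60)).items():
        k,l,stt,ce=cv2.connectedComponentsWithStats(m.astype(np.uint8))
        for i in range(1,k):
            if stt[i][4]>40:
                # position in tool frame supposing tool z = 6 mm
                p=[ce[i]] + ([[np.where(l[stt[i][1]]==i)[0].mean(),stt[i][1]]] if nm=="blue" else [])
                for u in p:
                    d=M[:3,:3]@np.linalg.solve(K,[u[0],u[1],1]);o=M[:3,3];print(nm,np.round(u,1),stt[i],"tool mm at z6:",((o+d*(.006-o[2])/d[2])*1e3).round(1), "world ray z?")
look('w6.npy')
E
python3 blue.py
```

```text
11.65 [0.56103421 0.2461155  0.22735459] [-1.79881130e+02 -1.32891253e-01  1.78566696e+02] 0.015047929482636464 [-0.10998896  0.12221833 -1.40237531]
yel [ 61.9 138.4] [ 54 127  13  20  76] tool mm at z6: [ 55.7 -85.4   6. ] world ray z?
yel [251.9 170.6] [227 150  52  36 897] tool mm at z6: [41.  0.  6.] world ray z?
yel [252.9 192.4] [237 188  33  10 312] tool mm at z6: [30.5  0.5  6. ] world ray z?
yel [252.6 256.3] [ 237  200   33  117 3502] tool mm at z6: [-3.4  0.3  6. ] world ray z?
```

```bash
cat > tip.py <<'E'
from h import *
def blue(n):
    s=snapshot(n);c=cam(s);st=read_state()
    hsv=cv2.cvtColor(s["frame"],cv2.COLOR_RGB2HSV).astype(int);H,S,V=hsv[...,0],hsv[...,1],hsv[...,2]
    out=[]
    for nm,m in dict(blue=(H>105)&(H<125)&(S>90)&(V>50),yel=(H>20)&(H<34)&(S>120)&(V>80)).items():
        k,l,stt,ce=cv2.connectedComponentsWithStats(m.astype(np.uint8))
        print(n,nm,[(ce[i].round(1).tolist(),stt[i].tolist()) for i in range(1,k) if stt[i][4]>3])
    Rt=Ro.from_euler("xyz",st["orientation"])
    print("expected tip,tip-8,grip px",proj(c,[st["tcp_pos"]+Rt.apply(v) for v in([.153,0,.0085],[.145,0,.0085],[0,0,.0085])]).round(1).tolist())
if __name__=="__main__":
    blue("top");blue("scene")
E
python3 - <<'E'
from h import *
s,st=np.load('w6.npy',allow_pickle=True)
M=np.array(s["mount"]);K=np.array([[s["fx"],0,s["cx"]],[0,s["fy"],s["cy"]],[0,0,1]])
for r,z in[(150,-.0055),(150,.0085),(200,.0005),(317,.0005)]:
    d=M[:3,:3]@np.linalg.solve(K,[252,r,1]);o=M[:3,3];print(r,z,((o+d*(z-o[2])/d[2])*1e3).round(1))
E
python3 tip.py
```

```text
150 -0.0055 [52.   0.1 -5.5]
150 0.0085 [50.2  0.1  8.5]
200 0.0005 [28.5  0.1  0.5]
317 0.0005 [-35.6   0.1   0.5]
top blue [([386.5, 214.2], [384, 212, 6, 5, 19])]
top yel [([273.8, 207.2], [272, 205, 4, 5, 8]), ([374.0, 269.5], [373, 269, 3, 2, 4])]
expected tip,tip-8,grip px [[195.5, 241.4], [195.7, 237.9], [198.0, 175.6]]
scene blue [([162.2, 128.6], [158, 128, 9, 2, 12]), ([475.5, 164.5], [473, 163, 6, 4, 14]), ([153.4, 279.7], [149, 274, 10, 12, 94])]
scene yel [([201.1, 169.3], [197, 161, 9, 17, 75])]
expected tip,tip-8,grip px [[222.7, 203.6], [221.4, 201.7], [199.6, 169.3]]
```

```bash
python3 - <<'E'
from h import *
Y=np.radians(-12.4);ex=np.array([np.cos(Y),np.sin(Y)]);ey=np.array([-ex[1],ex[0]])
s,st=np.load('w1.npy',allow_pickle=True);c=cam(s,st)
for p in[(270,467),(205,467),(335,467)]:
    m=atz(c,(180+p[0]/6,140+p[1]/6),.115)[:2];print(m.round(4),m@ex,m@ey)
B=.4801*ex+.1161*ey; print("boss",B)
mouth=np.append(B+.05*ex,.115)
ax=np.append(ex*np.cos(np.radians(35)),np.sin(np.radians(35)))
R=tool(167.6,0)
for sgn in(1,-1):
    R=tool(167.6,35*sgn);print(sgn,"tool x",R.apply([1,0,0]).round(3),"-axis",(-ax).round(3),"tool z",R.apply([0,0,1]).round(3))
E
```

```text
[0.5413 0.0009] 0.5284615591233045 0.11711310181318528
[ 0.5388 -0.0114] 0.5286558607544655 0.10454655508670282
[0.5438 0.0132] 0.5282675623314145 0.12967882957153948
boss [0.49383113 0.01029722]
1 tool x [-0.8    0.176  0.574] -axis [-0.8    0.176 -0.574] tool z [-0.56   0.123 -0.819]
-1 tool x [-0.8    0.176 -0.574] -axis [-0.8    0.176 -0.574] tool z [ 0.56  -0.123 -0.819]
```

```bash
cat >> h.py <<'E'
_Y=np.radians(-12.4);EX=np.array([np.cos(_Y),np.sin(_Y)]);EY=np.array([-EX[1],EX[0]])
MOUTH=np.append(.5301*EX+.1160*EY,.115)
AX=np.append(EX*np.cos(np.radians(35)),np.sin(np.radians(35)))
RI=tool(167.6,-35)
def ins(d): return MOUTH+AX*(.152+d)-.0085*RI.apply([0,0,1])
E
python3 -c "
from h import *
print(ins(.08),ins(-.1)); plan(ins(.08),RI,2)"
```

```text
[ 0.7234916  -0.0402993   0.25503253] [ 0.57948385 -0.00863714  0.15178877]
0 cm [ -8.45 -14.13  -1.33] deg [  1.63 -17.47   5.33]
1 cm [ -9.66 -13.27   1.85] deg [  1.63 -17.47   5.33]
```

Request:
{"op": "send_rows", "data": {"increments": [[-1.7,-2.8,-0.5,0.3,-3.5,1.1],[-3.4,-5.7,-0.9,0.6,-7,2.1],[-5.1,-8.5,-1.2,1,-10.5,3.2],[-6.8,-11.3,-1.3,1.3,-14,4.3],[-8.5,-14.1,-1.3,1.6,-17.5,5.3]]}}

```text
time_s: 12.22
tcp_pos: [0.6444, 0.1022, 0.2431]
orientation: [-3.127, 0.311, 3.025]
wrist_force: [0.7, 0.1, -1.0]
opening: 0.0147
grasp_force: 60.5
```

Request:
{"op": "send_rows", "data": {"increments": [[-1.9,-2.7,0.3,0.3,-3.5,1.1],[-3.8,-5.3,0.6,0.6,-7,2.1],[-5.8,-8,1,1,-10.5,3.2],[-7.7,-10.6,1.4,1.3,-14,4.3],[-9.7,-13.3,1.8,1.6,-17.5,5.3]]}}

```text
time_s: 12.63
tcp_pos: [0.7248, -0.0415, 0.2565]
orientation: [3.139, 0.616, 2.924]
wrist_force: [1.1, -0.1, -1.3]
opening: 0.0149
grasp_force: 60.5
```

Request:
{"op": "send_rows", "data": {"increments": [[0,0,0,0,0,0],[0,0,0,0,0,0],[0,0,0,0,0,0],[0,0,0,0,0,0],[0,0,0,0,0,0]]}}

```text
time_s: 13.05
tcp_pos: [0.7248, -0.0391, 0.2568]
orientation: [3.139, 0.613, 2.926]
wrist_force: [-0.6, 0.3, -0.2]
opening: 0.0148
grasp_force: 60.5
```

```bash
python3 -c "
from h import *
st=read_state();print(st['tcp_pos'],np.degrees(st['orientation']),st['qpos'])
plan(ins(.08),RI,1);plan(ins(.02),RI)
s=snapshot('wrist');np.save('w7.npy',[s,st],allow_pickle=True)
"; python3 tip.py
```

```text
[ 0.72479777 -0.03910879  0.25678703] [179.86486764  35.14768155 167.6741728 ] [-0.12460105  0.13178484 -0.35162855  0.47569542 -0.04971443  0.07407796]
0 cm [ 0.18 -0.14  0.08] deg [0.18 0.15 0.06]
0 cm [ 6.18 -0.14  0.07] deg [0.18 0.15 0.06]
top blue [([386.5, 214.2], [384, 212, 6, 5, 19]), ([127.0, 259.0], [123, 255, 9, 9, 69])]
top yel [([322.8, 86.8], [318, 80, 10, 14, 88]), ([116.0, 255.5], [116, 254, 1, 4, 4])]
expected tip,tip-8,grip px [[304.7, 161.2], [305.4, 158.2], [318.9, 101.1]]
scene blue [([162.1, 128.6], [158, 128, 9, 3, 16]), ([475.5, 164.5], [473, 163, 6, 4, 14]), ([153.4, 279.7], [149, 274, 10, 12, 93])]
scene yel [([265.2, 113.3], [262, 106, 7, 16, 79])]
expected tip,tip-8,grip px [[274.7, 154.0], [274.1, 151.6], [263.6, 109.2]]
```

Request:
{"op": "send_rows", "data": {"increments": [[1.2,-0.1,0.05,0.2,0.1,0],[2.6,-0.14,0.07,0.2,0.1,0],[4,-0.14,0.07,0.2,0.1,0],[5.4,-0.14,0.07,0.2,0.1,0],[6.4,-0.14,0.07,0.2,0.1,0]]}}

```text
time_s: 13.62
tcp_pos: [0.6725, -0.0297, 0.2182]
orientation: [-3.14, 0.61, 2.926]
wrist_force: [-0.1, -0.6, -0.9]
opening: 0.0147
grasp_force: 60.5
```

Request:
{"op": "send_rows", "data": {"increments": [[0,0,0,0,0,0],[0,0,0,0,0,0],[0,0,0,0,0,0],[0,0,0,0,0,0],[0,0,0,0,0,0]]}}

```text
time_s: 14.03
tcp_pos: [0.675, -0.0306, 0.2204]
orientation: [-3.141, 0.614, 2.925]
wrist_force: [0.1, -0.4, -0.9]
opening: 0.0147
grasp_force: 60.5
```

```bash
python3 -c "
from h import *
st=read_state();print(st['tcp_pos'],np.degrees(st['orientation']),st['wrist_force'])
plan(ins(.0),RI);
o=[]
for n,(x,y) in dict(top=(305,180),scene=(277,172)).items():
    s=snapshot(n);c=cam(s)
    Rt=Ro.from_euler('xyz',st['orientation'])
    print(n,[(v-np.array([x-30,y-42]))*6.6 for v in proj(c,[st['tcp_pos']+Rt.apply(v) for v in([.152,0,.0085],[.052,0,.0085])]+[MOUTH,MOUTH-AX*.05]).round(1)])
    o.append(cv2.resize(s['frame'][y-42:y+42,x-30:x+30,::-1],None,fx=6.6,fy=6.6,interpolation=cv2.INTER_CUBIC))
cv2.imwrite('pics/w8.png',np.hstack(o)); print(np.hstack(o).shape)
"
```

```text
[ 0.6750163  -0.03062536  0.22044754] [-179.94354601   35.18208471  167.57720265] [ 0.0828443  -0.40164884 -0.92401497]
0 cm [ 1.97  0.1  -0.  ] deg [-0.07  0.18 -0.02]
top [array([166.98, 297.  ]), array([224.4 ,  58.74]), array([154.44, 341.88]), array([128.04, 450.78])]
scene [array([217.14, 282.48]), array([167.64,  81.84]), array([225.72, 322.74]), array([250.8 , 427.02])]
(554, 792, 3)
```

View pics/w8.png

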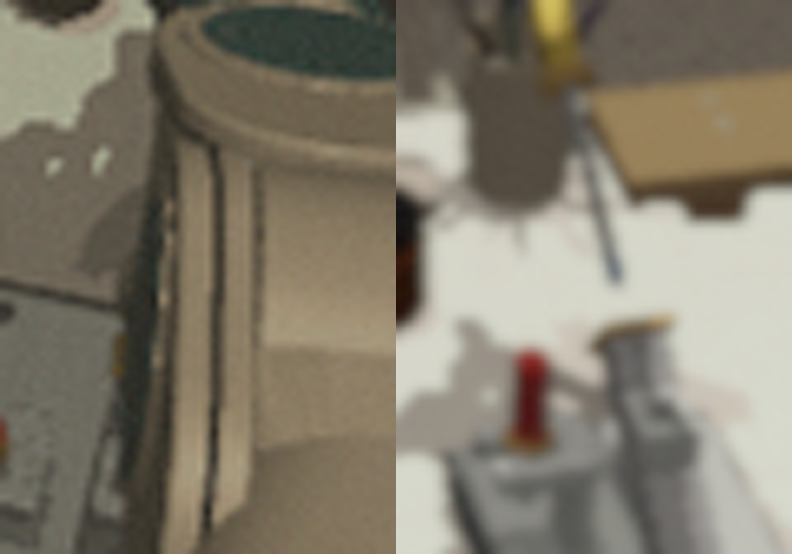

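```bash
python3 -c "
from h import *
s=np.load('scene0.npy',allow_pickle=True).item();c=cam(s)
up=np.append(-EX*np.sin(np.radians(35)),np.cos(np.radians(35)));y3=np.append(EY,0);ex3=np.append(EX,0)
P={'topL':MOUTH+.0175*up+.0175*y3,'topR':MOUTH+.0175*up-.0175*y3,'botL':MOUTH-.0175*up+.0175*y3,'bosshole':MOUTH*[1,1,0]-.05*ex3+[0,0,.107],'parked knob top':np.append(.4801*EX+.177*EY,.148)}
for k,v in P.items(): print(k,((proj(c,v)[0]-[247,130])*6.6+[396,0]).round(0))
print('px/mm',np.linalg.norm(proj(c,MOUTH+.01*y3)-proj(c,MOUTH))*.66)
"
```

```text
topL [594. 316.]
topR [667. 305.]
botL [576. 340.]
bosshole [657. 404.]
parked knob top [529. 352.]
px/mm 2.110522571347051
```

Scene view: the tip at (616,283) matches its predicted position, and the mouth flange at about (640,330) and the boss hole agree within tolerance once flange thickness is counted. The pin is still parked upright. I'm inserting now.

Request:
{"op": "send_rows", "data": {"increments": [[0.6,0.1,0,0,0.1,0],[1.3,0.1,0,0,0.2,0],[2,0.1,0,0,0.2,0],[2.7,0.1,0,0,0.2,0],[3.4,0.1,0,0,0.2,0]]}}

```text
time_s: 14.55
tcp_pos: [0.6457, -0.0232, 0.1987]
orientation: [-3.14, 0.607, 2.925]
wrist_force: [0.4, 0.3, -1.3]
opening: 0.0147
grasp_force: 60.5
```

```bash
python3 -c "
from h import *
st=read_state();print(st['tcp_pos'],np.degrees(st['orientation']),st['wrist_force'])
plan(ins(-.05),RI);plan(ins(-.1),RI)
"
```

```text
[ 0.64566872 -0.02320507  0.19872953] [-179.91791882   34.80502406  167.60531452] [ 0.39814971  0.30345935 -1.32125885]
0 cm [ 3.24  0.   -0.03] deg [-0.08 -0.19  0.  ]
0 cm [ 8.24  0.   -0.01] deg [-0.08 -0.19  0.  ]
```

No contact with the tip about 17 mm inside, so I continue.

Request:
{"op": "send_rows", "data": {"increments": [[0.7,0,0,0,0,0],[1.4,0,0,0,0,0],[2.1,0,0,0,0,0],[2.8,0,0,0,0,0],[3.4,0,0,0,0,0]]}}

```text
time_s: 14.97
tcp_pos: [0.6188, -0.0173, 0.1797]
orientation: [-3.14, 0.608, 2.925]
wrist_force: [-0.5, 0.8, -1.0]
opening: 0.0148
grasp_force: 60.5
```

```bash
python3 -c "
from h import *
st=read_state();print(st['tcp_pos'],np.degrees(st['orientation']),st['wrist_force'],RI.inv().apply(st['wrist_force']))
plan(ins(-.1),RI)
"
```

```text
[ 0.61879792 -0.01727966  0.17971421] [-179.92763678   34.84287452  167.59616265] [-0.50605017  0.75831723 -1.0474155 ] [1.13902347 0.63196057 0.48110541]
0 cm [ 4.9  -0.   -0.01] deg [-0.07 -0.16 -0.  ]
```

Request:
{"op": "send_rows", "data": {"increments": [[0.8,0,0,0,0,0],[1.6,0,0,0,0,0],[2.4,0,0,0,0,0],[3.2,0,0,0,0,0],[3.9,0,0,0,0,0]]}}

```text
time_s: 15.38
tcp_pos: [0.5876, -0.0104, 0.1575]
orientation: [-3.14, 0.608, 2.925]
wrist_force: [-0.5, -0.4, 0.4]
opening: 0.0149
grasp_force: 60.7
```

Request:
{"op": "send_rows", "data": {"increments": [[0.2,0,0,0,0,0],[0.4,0,0,0,0,0],[0.6,0,0,0,0,0],[0.8,0,0,0,0,0],[0.9,0,0,0,0,0]]}}

```text
time_s: 15.8
tcp_pos: [0.5815, -0.009, 0.1532]
orientation: [-3.141, 0.609, 2.925]
wrist_force: [-0.6, -0.2, 0.8]
opening: 0.0147
grasp_force: 60.7
```

```bash
python3 -c "
from h import *
st=read_state();print(st['tcp_pos'],np.degrees(st['orientation']),st['wrist_force'],RI.inv().apply(st['wrist_force']))
plan(ins(-.1),RI)
"
```

```text
[ 0.5815145  -0.00901494  0.1532157 ] [-179.93796603   34.91633688  167.58782676] [-0.59018602 -0.22485073  0.76858982] [-0.0082222  -0.34633926 -0.93251767]
0 cm [ 0.25 -0.01 -0.  ] deg [-0.07 -0.08 -0.01]
```

Request:
{"op": "send_rows", "data": {"increments": [[0.1,0,0,0,0,0],[0.2,0,0,0,0,0],[0.3,0,0,0,0,0],[0.4,0,0,0,0,0],[0.4,0,0,0,0,0]]}}

```text
time_s: 16.22
tcp_pos: [0.5786, -0.0084, 0.1512]
orientation: [-3.14, 0.61, 2.925]
wrist_force: [1.0, -0.1, 0.8]
opening: 0.0146
grasp_force: 60.7
```

Request:
{"op": "send_rows", "data": {"increments": [[0.1,0,0,0,0,0],[0.2,0,0,0,0,0],[0.2,0,0,0,0,0],[0.2,0,0,0,0,0],[0.2,0,0,0,0,0]]}}

```text
time_s: 16.63
tcp_pos: [0.5784, -0.0084, 0.1513]
orientation: [-3.141, 0.613, 2.924]
wrist_force: [6.0, -1.7, 1.7]
opening: 0.0152
grasp_force: 60.5
```

Request:
{"op": "send_rows", "data": {"increments": [[0.1,0,0,0,0,0],[0.1,0,0,0,0,0],[0.1,0,0,0,0,0],[0.1,0,0,0,0,0],[0.1,0,0,0,0,0]]}}

```text
time_s: 17.05
tcp_pos: [0.5783, -0.0084, 0.1514]
orientation: [-3.141, 0.615, 2.924]
wrist_force: [5.1, -2.2, 3.0]
opening: 0.0146
grasp_force: 60.4
```

Request:
{"op": "send_rows", "data": {"increments": [[-0.5,0,0,0,0,0],[-1.5,0,0,0,0,0],[-2.5,0,0,0,0,0],[-4,0,0,0,0,0],[-5.5,0,0,0,0,0]]}}

```text
time_s: 17.47
tcp_pos: [0.6182, -0.0172, 0.1785]
orientation: [-3.14, 0.603, 2.926]
wrist_force: [-0.5, -0.5, -0.6]
opening: 0.015
grasp_force: 60.6
```

Request:
{"op": "send_rows", "data": {"increments": [[-1.5,0,0,0,0,0],[-3,0,0,0,0,0],[-4.5,0,0,0,0,0],[-6,0,0,0,0,0],[-7.5,0,0,0,0,0]]}}

```text
time_s: 17.88
tcp_pos: [0.6801, -0.0308, 0.2229]
orientation: [-3.14, 0.607, 2.925]
wrist_force: [-0.2, -0.6, -0.7]
opening: 0.0149
grasp_force: 60.6
```

```bash
python3 -c "
from h import *
st=read_state();print(st['tcp_pos'],np.degrees(st['orientation']),st['wrist_force'])
T=np.array([.4415,-.2495,.106]);R=tool(167.6,0)
g=T-R.apply([.152,0,.0085]);print(g)
plan([g[0],-.13,.24],R,2);
# tile colours/ring: refine centre from w4/w1 + top corners
"
```

```text
[ 0.68013832 -0.03081561  0.22287594] [-179.92409092   34.75687361  167.60281334] [-0.15648076 -0.64726215 -0.68110783]
[ 0.58995419 -0.28213977  0.1145    ]
0 cm [ 2.26 -5.82 -2.6 ] deg [-4.000e-02  1.738e+01 -1.000e-02]
1 cm [ 2.93 -5.81 -1.81] deg [-4.000e-02  1.738e+01 -1.000e-02]
```

Request:
{"op": "send_rows", "data": {"increments": [[-1,0,0,0,0,0],[-2,0,0,0,0,0],[-3,0,0,0,0,0],[-4,0,0,0,0,0],[-4,0,0,0,0,0]]}}

```text
time_s: 18.3
tcp_pos: [0.7142, -0.0382, 0.2482]
orientation: [-3.141, 0.612, 2.925]
wrist_force: [0.6, 0.1, -0.7]
opening: 0.0149
grasp_force: 60.6
```

```bash
python3 -c "
from h import *
plan([.62,-.2821,.2],tool(167.6,0),3)"
```

```text
0 cm [ 2.   -8.61  0.57] deg [-0.02 11.69 -0.02]
1 cm [ 1.85 -8.61  0.96] deg [-0.02 11.69 -0.02]
2 cm [ 1.62 -8.61  1.31] deg [-0.02 11.69 -0.02]
```

Request:
{"op": "send_rows", "data": {"increments": [[0.4,-1.7,0.1,0,2.3,0],[0.8,-3.4,0.2,0,4.7,0],[1.2,-5.2,0.3,0,7,0],[1.6,-6.9,0.5,0,9.4,0],[2,-8.6,0.6,0,11.7,0]]}}

```text
time_s: 18.72
tcp_pos: [0.6796, -0.1194, 0.2292]
orientation: [-3.141, 0.401, 2.925]
wrist_force: [0.4, -0.1, -1.6]
opening: 0.0151
grasp_force: 60.5
```

Request:
{"op": "send_rows", "data": {"increments": [[0.4,-1.7,0.2,0,2.3,0],[0.8,-3.4,0.4,0,4.7,0],[1.1,-5.2,0.6,0,7,0],[1.5,-6.9,0.8,0,9.4,0],[1.9,-8.6,1,0,11.7,0]]}}

```text
time_s: 19.13
tcp_pos: [0.6481, -0.2006, 0.2128]
orientation: [-3.141, 0.198, 2.925]
wrist_force: [-0.2, 0.3, -0.4]
opening: 0.0147
grasp_force: 60.5
```

Request:
{"op": "send_rows", "data": {"increments": [[0.4,-1.7,0.3,0,2.3,0],[0.8,-3.4,0.6,0,4.7,0],[1.2,-5.2,0.9,0,7,0],[1.5,-7,1.2,0,9.4,0],[1.6,-8.6,1.3,0,11.7,0]]}}

```text
time_s: 19.55
tcp_pos: [0.6163, -0.2818, 0.1964]
orientation: [-3.141, -0.008, 2.924]
wrist_force: [0.1, 0.3, -1.3]
opening: 0.0148
grasp_force: 60.5
```

```bash
python3 -c "
from h import *
plan([.588,-.2822,.1175],tool(167.6,0),1)"
```

```text
0 cm [ 2.69 -0.65  7.91] deg [-0.04 -0.44 -0.06]
```

Request:
{"op": "send_rows", "data": {"increments": [[0.5,-0.1,1.5,0,-0.1,0],[1.2,-0.3,3.5,0,-0.3,0],[1.9,-0.5,5.5,0,-0.4,0],[2.5,-0.6,7.2,0,-0.4,0],[2.7,-0.65,7.9,0,-0.4,0]]}}

```text
time_s: 19.97
tcp_pos: [0.5864, -0.2804, 0.115]
orientation: [3.141, -0.003, 2.924]
wrist_force: [-0.3, 0.4, -1.6]
opening: 0.0151
grasp_force: 60.5
```

Request:
{"op": "send_rows", "data": {"increments": [[0,0,0,0,0,0],[0,0,0,0,0,0],[0,0,0,0,0,0],[0,0,0,0,0,0],[0,0,0,0,0,0]]}}

```text
time_s: 20.38
tcp_pos: [0.5907, -0.2822, 0.12]
orientation: [-3.14, 0.006, 2.925]
wrist_force: [-0.2, -0.2, -0.6]
opening: 0.0148
grasp_force: 60.5
```

Request:
{"op": "send_rows", "data": {"increments": [[0,0,0,0,0,0],[0,0,0,0,0,0],[0,0,0,0,0,0],[0,0,0,0,0,0],[0,0,0,0,0,0]]}}

```text
time_s: 20.8
tcp_pos: [0.5893, -0.2817, 0.1184]
orientation: [-3.141, 0.003, 2.924]
wrist_force: [0.0, -0.1, -0.7]
opening: 0.0147
grasp_force: 60.5
```

```bash
python3 tip.py; python3 - <<'E'
from h import *
st=read_state();print(st['tcp_pos'],np.degrees(st['orientation']),st['qvel'].round(3),st['wrist_force'])
print("tip",st['tcp_pos']+Ro.from_euler("xyz",st['orientation']).apply([.152,0,.0085]))
c=cam(snapshot("top"))
print("tile exp px",proj(c,[[.439,-.25,.006],np.append(.4801*EX+.177*EY,.148)]))
print("red",[]); s=snapshot("scene")["frame"];hsv=cv2.cvtColor(s,cv2.COLOR_RGB2HSV).astype(int)
m=((hsv[...,0]<6)|(hsv[...,0]>172))&(hsv[...,1]>150)&(hsv[...,2]>70);k,l,stt,ce=cv2.connectedComponentsWithStats(m.astype(np.uint8));print([(ce[i].round(1),stt[i]) for i in range(1,k) if stt[i][4]>8], proj(cam(snapshot("scene")),[np.append(.4801*EX+.177*EY,.126)]))
E
```

```text
top blue [([386.5, 214.2], [384, 212, 6, 5, 19]), ([394.8, 224.8], [394, 223, 3, 5, 13]), ([127.0, 258.9], [123, 255, 9, 9, 69])]
top yel [([403.5, 154.5], [402, 154, 4, 2, 8]), ([401.5, 180.2], [399, 174, 6, 14, 45]), ([274.3, 206.8], [273, 205, 3, 4, 6]), ([115.8, 256.0], [115, 255, 2, 3, 4])]
expected tip,tip-8,grip px [[393.8, 227.3], [394.2, 224.3], [401.5, 171.5]]
scene blue [([161.8, 128.6], [158, 128, 9, 3, 16]), ([475.5, 164.5], [473, 163, 6, 4, 14]), ([153.5, 279.7], [149, 274, 10, 12, 94])]
scene yel []
expected tip,tip-8,grip px [[366.9, 176.2], [365.7, 174.7], [345.0, 149.6]]
[ 0.58930387 -0.28168299  0.11839643] [-1.79943351e+02  1.57838457e-01  1.67551804e+02] [-0.001  0.    -0.001 -0.001  0.001  0.   ] [ 0.05297093 -0.14934326 -1.1241753 ]
tip [ 0.44089881 -0.24893174  0.10947774]
tile exp px [[380.69015938 230.17566049]
 [272.48663272 201.83292871]]
red []
[(array([440.4, 117.8]), array([439, 115,   3,   7,  11], dtype=int32)), (array([133.2, 138.3]), array([129, 136,  10,   5,  37], dtype=int32)), (array([267. , 189.1]), array([266, 184,   3,  12,  18], dtype=int32))] [[266.8569737  189.41123128]]
```

```bash
python3 -c "
from bench import *
print(finish_job())"
```

```text
the job is handed in; nothing more can be done
None
```

The job is handed in after about 21 s of arm time; no verdict came back. The pin is parked upright in the notch and released. The rod went in until its collar met the mouth, and it is now held level and still with its tip 10 cm above the tile centre.

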